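Load the minor-suture set for the steriliser

TASK

Load the minor-suture set for the steriliser: slip the three ring-handled instruments over the two upright posts of the perforated tray, one finger ring on each post and the tips lying along the tray, all flat in a pile in this order - gold-ringed needle holder at the bottom, all-steel artery forceps on it, black-ringed scissors on top. Stand the small steel gallipot upright on the floor of the kidney dish. Set everything down gently without dropping it, and leave the brown bottle and the roll of tape where they are.

Things in the scene. Friction and masses are not known exactly. Their poses are not given: they have to be found in the camera images.
- needle_holder_lock (a point): Needle holder, steel, slightly open: gold finger rings, short stubby jaws (tips 43 mm ahead of the point), 55 g. Flat on the desk. Point: centre of the box lock (22 long x 13 wide x 7 mm high; grip across the 13 mm), half-way up. x to the tips, z up. Two finger rings, centres 100 mm behind the point and 23 mm to either side (y): opening 22, outside 34, 6 mm thick.
- artery_forceps_lock (a point): Artery forceps, all plain steel, slightly open: steel finger rings, slender jaws (tips 62 mm ahead of the point), 45 g. Flat on the desk. Point: centre of the box lock (22 long x 13 wide x 7 mm high; grip across the 13 mm), half-way up. x to the tips, z up. Two finger rings, centres 100 mm behind the point and 23 mm to either side (y): opening 22, outside 34, 6 mm thick.
- scissors_lock (a point): Scissors, steel, slightly open: black finger rings, broad blades (tips 74 mm ahead of the point, 11 mm to either side), 55 g. Flat on the desk. Point: centre of the box lock (22 long x 13 wide x 7 mm high; grip across the 13 mm), half-way up. x to the tips, z up. Two finger rings, centres 100 mm behind the point and 23 mm to either side (y): opening 22, outside 34, 6 mm thick.
- gallipot_centre (a point): Gallipot: small open steel bowl standing upright, 36 mm high, 56 mm across the rim, 43 mm across the foot, 52 mm across at half height, 60 g. The point is at its centre, half-way up (18 mm above its foot); z up.
- tray_posts (a point): Fixed perforated tray 235 x 150 mm, floor 4 mm above the desk, rim 12 mm above the floor. Two blue posts, 6 mm thick, 40 mm tall, at y = +-23 mm near one end. Point: on the floor midway between the posts; x along the tray, the way the tips must lie (floor from -33 to +196 mm); z up. A threaded instrument's box lock lies about 100 mm ahead in x; each adds 6 to 7 mm to the pile.
- dish_floor (a point): Fixed steel kidney dish, bean-shaped, 224 mm long (x) and 107 mm wide (y) overall, ends curving towards +y; wall 38 mm high above the desk and 3 mm thick, floor 3 mm above the desk. Point: on the floor in the middle of the dish, midway between the walls, which stand 87 mm apart there (no room for open fingers across, plenty along x); z up.
- antiseptic_bottle_centre (a point): Bystander: brown glass bottle with white cap and paper label, 42 mm across, 85 mm tall, standing. The point is at its centre, half-way up.
- tape_roll_centre (a point): Bystander: white roll of surgical tape lying flat, 58 mm across, 25 mm high, with a dark core. The point is at its centre, half-way up.
Mind the look-alikes: they are no part of the job. Leave any red look-alike of the part that bears scissors_lock alone. What is shaped like the part that bears gallipot_centre but pink is not meant.

How it is judged:
By the outcome, as a careful person would: the job done as asked, in the order asked, and still so for the second after the job is handed in, with the robot touching nothing.
It also fails if it takes over 120 s, if anything falls off the work surface, if the arm or the gripper's body presses on something with over 40 N, if the wrist force passes 120 N, or if a joint passes its speed limit or range.

ROBOT

A 6-joint arm with a two-finger parallel gripper is mounted at the origin on the work surface. World frame = base frame: x ahead of the robot, y to its left, z up, the work surface at z = 0. Lengths are in m, angles in rad, forces in N, time in s.
With the tool pointing down it reaches from about 0.3 to 0.775 m from the base axis. Payload 14.6 kg.
Tool frame: the origin (TCP) lies midway between the tips of the shut fingers; the grasp point (between the pads) lies 19 mm behind it; z points along the fingers, y is the line along which they close (so a half turn about z gives the same grasp; the last joint's range is limited). The gripper opens to 94 mm and grips with 3 to 60 N. Pads are 16 mm wide; open, the fingers measure 119 mm over their backs; the gripper's body (75 mm by 177 mm) begins 78 mm behind the grasp point.
Start: joints at [-1.182, 0.3, 1.521, -0, 1.321, -0.067], TCP at [0.242, -0.494, 0.205] pointing down, gripper open.
Joint ranges: [-3.03, 3.03], [-0.79, 2.21], [0.23, 2.52], [-1.04, 4.18], [0, 3.07], [-2.55, 2.55]. Speed limits (rad/s): [2.22, 2.22, 2.57, 3.14, 3.14, 3.14].

INTERFACE

Orientations are given as [roll, pitch, yaw] about the fixed x, y, z axes, in that order (R = Rz(yaw) Ry(pitch) Rx(roll)).
In Python, from station import ctrl gives the robot as it stands. The module is installed in compiled form; this text tells all that it offers.
- The arm moves only by the tool servo_tool, never from a script. Its argument "plan" is a list of rows, each a list of 7 numbers: the opening in per cent of the stroke, from 0 (shut) to 100 (fully open), then the shift along the tool's x, y, z in m, then the turn, a rotation vector about the tool's x, y, z in rad. A call has exactly 8 rows; each row shifts and turns the commanded pose from where the row before left it, along the tool's axes as they then stand; what a row does not reach is not made up. A row lasts 1/8 s, in which the tool goes at most 62.5 mm and 10.7 degrees, less where a joint would pass 70% of its speed; a pose out of reach is approached as far as the arm can. A call with a gripper value outside its range is refused whole. The fingers move at their own pace and stop on an object; "force" is the grip in N (left out, the last holds). Time passes only in rows, so rows that do not move let the fingers close, or fill a call up. It gives the time, the measured TCP pose, the force, the opening and the grip force at its end, in the units of the state.
- ctrl.get_obs(): the state, without advancing time (a new reading comes with each control period).
- ctrl.camera(name): name is "side" or "top"; returns a dict with "pixels" (384x512x3 uint8, red, green, blue), "z_map" (384x512 float32, m along the optical axis (not along the pixel's ray), 0 where there is no reading), "mtx" (3x3 intrinsics, pixels), "pose" (4x4, takes a point from camera to world coordinates). Camera axes: x right, y up, looking along -z (the intrinsics and any distortion apply to the point x, -y, -z); pixel columns grow to the right and rows downward; lengths in m; the calibration is good to about 2 mm. A picture is of the moment at which its call begins.
- ctrl.hand_in(): hands the job in; it is judged then, once.
The state is a dict: "time_s": time; "qpos": joint angles; "joint_vel": joint speeds; "tau": joint torques, N m; "ee_pos": TCP position; "eef_rot": TCP orientation; "force": force on the tool from outside, world axes, zero at the start; "moment": the same for the moment, N m; "grip_width": finger opening in m; "grip_force": force on a finger pad.
Only numpy, scipy, OpenCV 4.12 (cv2) and the standard library are available. Lean on these libraries where they do the work, as an engineer would, in place of code of your own. Each camera call takes 0.05 s, during which the arm holds its last target. There are 200 camera calls.

## Working session

There is one attempt and no reset: what is moved stays moved. The work goes in short steps, Python scripts to look and compute and a tool call to move; the robot and the scene stay as the last step left them, time stands still between calls to the robot, and variables do not carry over. Pictures are saved under pics/ and viewed, at most 18 in all, crops included, and the job is handed in when it is done.

Besides the shell and the picture viewer there is one more tool, called as name([rows], argument=value, ...), one row to a line, values as JSON. servo_tool: Moves the arm, as the interface text tells. Its arguments: {"type":"object","properties":{"plan":{"type":"array","items":{"type":"array","items":{"type":"number"}}},"force":{"type":"number"}},"required":["plan"]}

```bash
mkdir -p pics
cat > h.py <<'E'
import numpy as np, cv2, pickle
from station import ctrl
def snap(n,tag):
    c=ctrl.camera(n); pickle.dump(c,open(f'{tag}.pkl','wb'))
    cv2.imwrite(f'pics/{tag}.png',cv2.resize(c['pixels'][:,:,::-1],(768,576),interpolation=cv2.INTER_CUBIC)); return c
def load(tag): return pickle.load(open(f'{tag}.pkl','rb'))
def crop(tag,u0,v0,w,h,s,out):
    c=load(tag); cv2.imwrite(f'pics/{out}.png',cv2.resize(c['pixels'][v0:v0+h,u0:u0+w,::-1],None,fx=s,fy=s,interpolation=cv2.INTER_CUBIC))
def ray(c,u,v):
    K=c['mtx']; d=np.array([(u-K[0,2])/K[0,0],-(v-K[1,2])/K[1,1],-1]); P=c['pose']; return P[:3,3],P[:3,:3]@d
def atz(c,u,v,z):
    o,d=ray(c,u,v); return o+d*(z-o[2])/d[2]
def dep(c,u,v):
    o,d=ray(c,u,v); return o+d*c['z_map'][int(round(v)),int(round(u))]
def proj(c,p):
    q=np.linalg.inv(c['pose'])@np.r_[p,1]; K=c['mtx']; return K[0,0]*q[0]/-q[2]+K[0,2],K[1,1]*-q[1]/-q[2]+K[1,2]
E
python3 - <<'E'
from h import *
for n in('top','side'):
    c=snap(n,n+'0'); print(c.keys(),c['mtx'],c['pose'])
print(ctrl.get_obs())
E
```

```text
dict_keys(['pixels', 'z_map', 'mtx', 'pose']) [[388.26280241   0.         253.97911784]
 [  0.         388.26280241 191.8608941 ]
 [  0.           0.           1.        ]] [[-0.0026688   0.99507328 -0.09910625  0.38042919]
 [-0.99995667 -0.00177167  0.00913914  0.11186497]
 [ 0.00891853  0.09912635  0.99503489  1.31108409]
 [ 0.          0.          0.          1.        ]]
dict_keys(['pixels', 'z_map', 'mtx', 'pose']) [[359.40639801   0.         253.0309015 ]
 [  0.         359.40639801 195.02829248]
 [  0.           0.           1.        ]] [[-0.98951445  0.10615168 -0.09794377  0.36685831]
 [-0.1443294  -0.7009219   0.69848229  0.93117607]
 [ 0.00549414  0.70529448  0.70889315  0.87457592]
 [ 0.          0.          0.          1.        ]]
{'time_s': 0.1, 'qpos': array([-1.18159425e+00,  3.00399759e-01,  1.52149518e+00,  4.12722384e-05,
        1.32068477e+00, -6.66378711e-02]), 'joint_vel': array([ 0.00079223, -0.00153622, -0.00012814,  0.00188143, -0.00093773,
        0.00073132]), 'tau': array([ 3.32320442e-04, -5.32647943e+01, -3.53284121e+01,  7.08558387e-02,
        2.34676333e-02, -6.13867860e-05]), 'ee_pos': array([ 0.24202349, -0.49364108,  0.2049618 ]), 'eef_rot': array([-3.14061045e+00, -1.05616042e-04,  4.55829661e-01]), 'force': array([ 0.1499354 ,  0.1618876 , -0.14899374]), 'moment': array([-0.01977073,  0.00535837,  0.02636564]), 'grip_force': 0.0, 'grip_width': 0.09405626991257884}
```

View pics/top0.png

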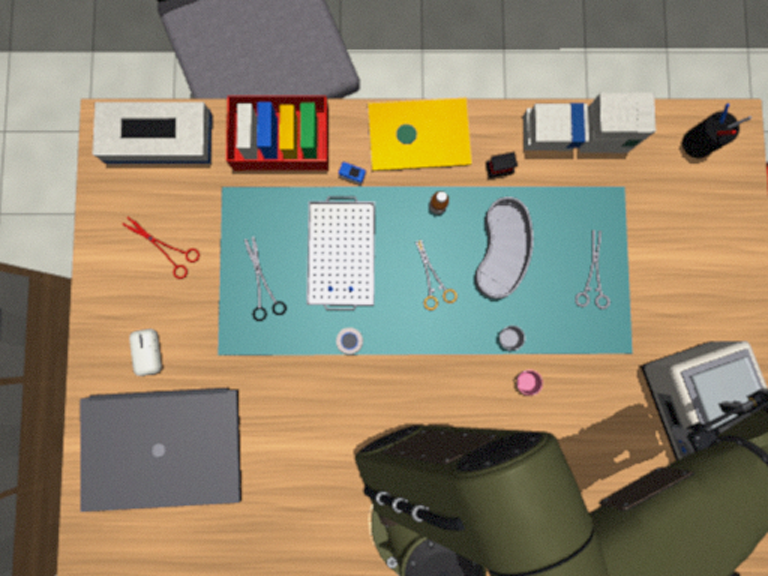

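View pics/side0.png

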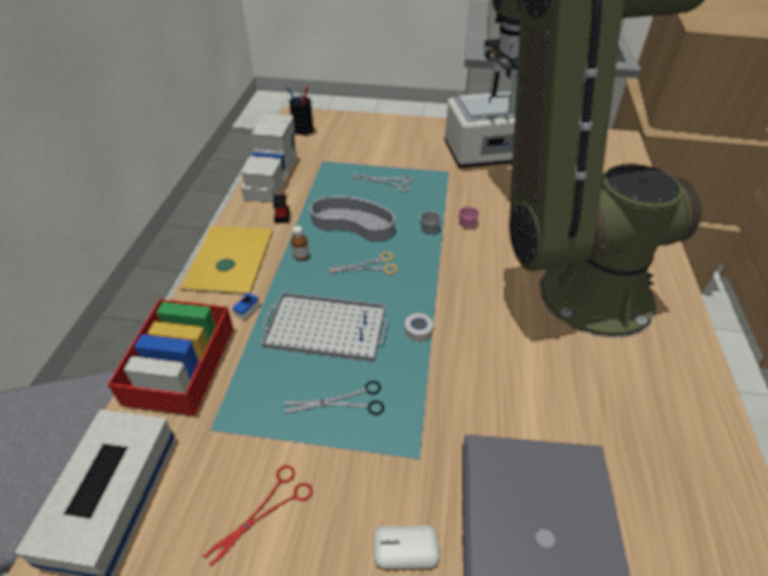

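The top view shows the needle holder (gold) at about (430,275), forceps at (595,265), scissors at (260,275), tray posts at (331,289) and (351,289), gallipot at (510,338), dish at (505,248), bottle at (440,203) and tape at (349,341). Red scissors and a pink pot are the look-alikes. I'll zoom in.

Run:
```python
from h import *
crop('top0',150,120,140,118,5.7,'cl'); crop('top0',270,120,140,118,5.7,'cr')
```

```text
(no output)
```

View pics/cl.png

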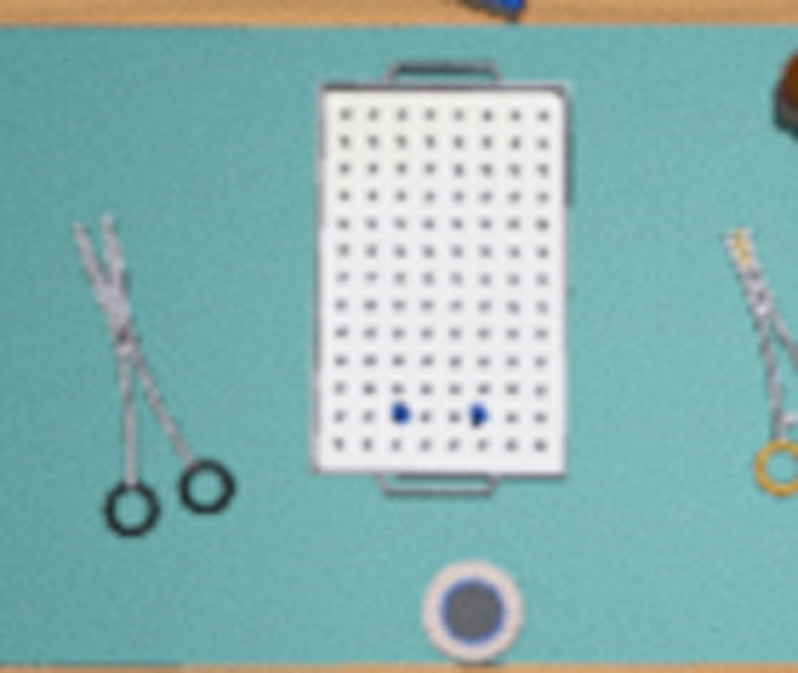

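View pics/cr.png

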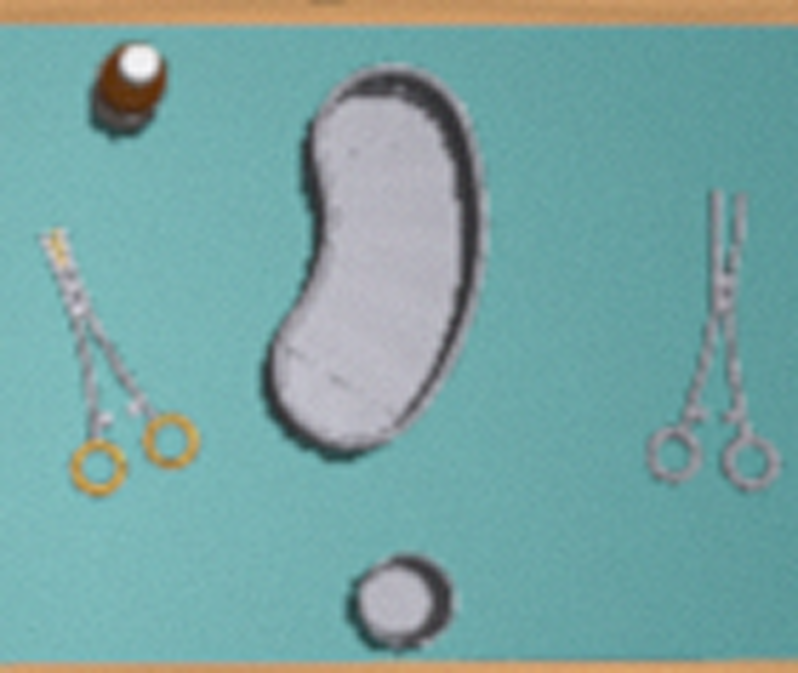

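```bash
cat >> h.py <<'E'
def uv(x,y,u0,v0=120,s=5.7): return u0+(x+.5)/s-.5, v0+(y+.5)/s-.5
def step(tgt,yaw,d=None):
    """remaining turn about tool z and shift in tool axes (after the turn); yaw in rad"""
    o=ctrl.get_obs(); y0=o['eef_rot'][2]; p=np.array(tgt)-o['ee_pos']
    c,s=np.cos(yaw),np.sin(yaw)
    print('t',round(o['time_s'],2),'turn_z',round(-((yaw-y0+np.pi)%(2*np.pi)-np.pi),3),'shift',np.round([c*p[0]+s*p[1],s*p[0]-c*p[1],-p[2]],4),'F',np.round(o['force'],1),'w',round(o['grip_width'],4))
E
python3 - <<'E'
from h import *
c=load('top0')
def P(x,y,u0,z): return atz(c,*uv(x,y,u0),z)[:2]
def inst(n,r1,r2,tip,L,u0):
    A=[P(*r1,u0,.005),P(*r2,u0,.005)]; t=P(*tip,u0,.004); m=(A[0]+A[1])/2
    d=t-m; a1=np.arctan2(d[1],d[0]); e=A[0]-A[1]; a2=np.arctan2(-e[0],e[1])
    print(n,'mid',m,'dirs',a1,a2,'ringsep',np.hypot(*e),'len',np.hypot(*d),100+L,'lock',m+.1*np.array([np.cos(a1),np.sin(a1)]))
inst('NH',(98,467),(171,440),(55,237),43,270)
inst('AF',(674,455),(751,463),(728,192),62,270)
inst('SC',(131,509),(207,487),(94,222),74,150)
for q in((122,338,150),(78,308,270),(723,295,270)): print('lockpix',P(*q,.004))
for z in(.044,.034): print('posts',P(401,411,150,z),P(479,411,150,z))
print('tray corners',[P(*q,150,.016) for q in((321,85),(569,85),(315,472),(566,474))])
print('pot',P(404,601,270,.036),'bottom ', P(397,601,270,.002))
print('dish wall',P(322,250,270,.038),P(482,240,270,.038),'ends',P(390,65,270,.038),P(330,455,270,.038), P(275,370,270,.038))
print('bottle',P(140,62,270,.085),'tape',P(473,610,150,.025))
E
```

```text
NH mid [ 0.48554911 -0.03249959] dirs 0.3389603544419684 0.3517096826571901 ringsep 0.0463358279356997 len 0.13801779682250417 143 lock [0.57985919 0.00075109]
AF mid [ 0.48159781 -0.37596689] dirs -0.09873746865246025 -0.10584187744232551 ringsep 0.045943871776439923 len 0.1618914144435995 162 lock [ 0.58111075 -0.3858246 ]
SC mid [0.4599683  0.35127503] dirs 0.28068485937757437 0.2818234297719615 ringsep 0.04636623259612496 len 0.17196249610031608 174 lock [0.55605489 0.37897641]
lockpix [0.55529395 0.38092231]
lockpix [5.72782257e-01 4.97302853e-05]
lockpix [ 0.58011655 -0.3864569 ]
posts [0.50738341 0.21179165] [0.50730378 0.16696345]
posts [0.50838535 0.21258029] [0.50830509 0.16739829]
tray corners [array([0.70561538, 0.26283725]), array([0.70555182, 0.11498328]), array([0.47436179, 0.26413034]), array([0.47288873, 0.11709207])]
pot [ 0.39763279 -0.18316159] bottom  [ 0.39810206 -0.18688586]
dish wall [ 0.60174651 -0.13982691] [ 0.60755379 -0.23355098] ends [ 0.71190505 -0.18223681] [ 0.48179716 -0.14192676] [ 0.53131192 -0.11102922]
bottle [ 0.70145077 -0.02958003] tape [0.39349949 0.17096732]
```

Run:
```python
from h import *
step([.578,.0005,.1],.345)
```

```text
t 0.1 turn_z 0.111 shift [ 0.4833 -0.3514  0.105 ] F [ 0.1  0.2 -0.1] w 0.0941
```

servo_tool([
  [50, 0, 0, 0, 0, 0, 0.111],
  [50, 0.035, -0.025, 0, 0, 0, 0],
  [50, 0.035, -0.025, 0, 0, 0, 0],
  [50, 0.035, -0.025, 0, 0, 0, 0],
  [50, 0.035, -0.025, 0, 0, 0, 0],
  [50, 0.035, -0.025, 0, 0, 0, 0],
  [50, 0.035, -0.025, 0, 0, 0, 0],
  [50, 0.035, -0.025, 0, 0, 0, 0],
], force=40)

```text
time_s: 1.1
ee_pos: [0.414, -0.245, 0.2053]
eef_rot: [-3.141, 0.0, 0.345]
force: [-0.1, -0.7, -0.9]
grip_width: 0.047
grip_force: 0.0
```

servo_tool([
  [50, 0.035, -0.025, 0, 0, 0, 0],
  [50, 0.035, -0.025, 0.015, 0, 0, 0],
  [50, 0.035, -0.025, 0.015, 0, 0, 0],
  [50, 0.035, -0.025, 0.015, 0, 0, 0],
  [50, 0.035, -0.025, 0.02, 0, 0, 0],
  [50, 0.035, -0.025, 0.02, 0, 0, 0],
  [50, 0.028, -0.026, 0.02, 0, 0, 0],
  [50, 0, 0, 0, 0, 0, 0],
], force=40)

```text
time_s: 2.1
ee_pos: [0.5776, 0.0017, 0.0983]
eef_rot: [-3.14, 0.003, 0.348]
force: [-0.8, -0.2, 0.2]
grip_width: 0.0471
grip_force: 0.0
```

Run:
```python
from h import *
step([.578,.0005,.002],.345); print(ctrl.get_obs()['eef_rot'])
```

```text
t 2.1 turn_z 0.003 shift [-0.0001  0.0013  0.0963] F [-0.8 -0.2  0.2] w 0.0471
[-3.14010670e+00  3.09698175e-03  3.47520179e-01]
```

servo_tool([
  [50, 0, 0.001, 0.02, 0, 0, 0],
  [50, 0, 0, 0.02, 0, 0, 0],
  [50, 0, 0, 0.02, 0, 0, 0],
  [50, 0, 0, 0.02, 0, 0, 0],
  [50, 0, 0, 0.01, 0, 0, 0],
  [50, 0, 0, 0.005, 0, 0, 0],
  [50, 0, 0, 0, 0, 0, 0],
  [0, 0, 0, 0, 0, 0, 0],
], force=40)

```text
time_s: 3.1
ee_pos: [0.5787, -0.0013, 0.0061]
eef_rot: [3.141, -0.001, 0.345]
force: [-0.8, 0.7, -0.1]
grip_width: 0.0402
grip_force: 0.0
```

servo_tool([
  [0, 0, 0, 0, 0, 0, 0],
  [0, 0, 0, 0, 0, 0, 0],
  [0, 0, 0, 0, 0, 0, 0],
  [0, 0, 0, 0, 0, 0, 0],
  [0, 0, 0, -0.015, 0, 0, 0],
  [0, 0, 0, -0.03, 0, 0, 0],
  [0, 0, 0, -0.03, 0, 0, 0],
  [0, 0, 0, -0.03, 0, 0, 0],
], force=40)

```text
time_s: 4.1
ee_pos: [0.5784, -0.0012, 0.1125]
eef_rot: [3.141, -0.001, 0.345]
force: [0.0, 0.0, -0.3]
grip_width: 0.0109
grip_force: 40.0
```

Run:
```python
from h import *
step([.608,.189,.107],-.005)
snap('side','s1')
```

```text
t 4.1 turn_z 0.35 shift [ 0.0287 -0.1903  0.0055] F [ 0.   0.  -0.3] w 0.0109
```

View pics/s1.png

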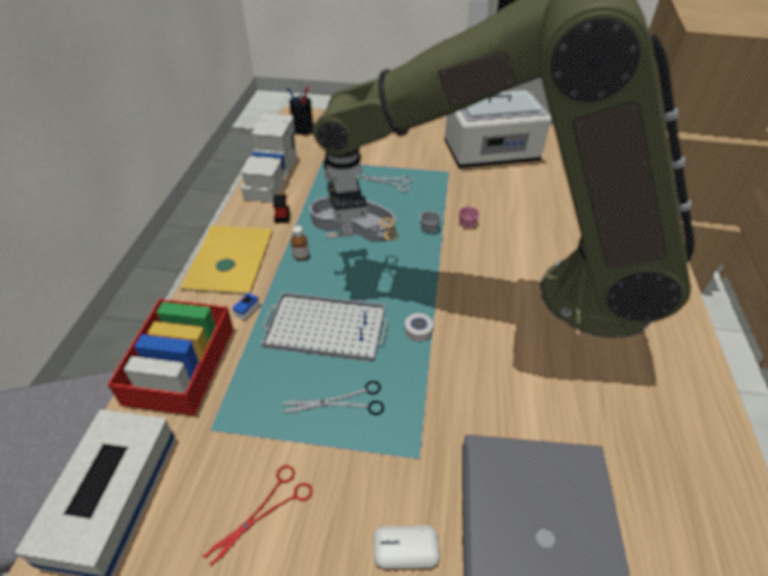

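The needle holder is held (gold rings at about (390,230)), but the TCP was ~5 mm up, so only the top of the lock is gripped. I'll set it back and regrip lower.

servo_tool([
  [0, 0, 0, 0.03, 0, 0, 0],
  [0, 0, 0, 0.03, 0, 0, 0],
  [0, 0, 0, 0.025, 0, 0, 0],
  [0, 0, 0, 0.01, 0, 0, 0],
  [0, 0, 0, 0.005, 0, 0, 0],
  [0, 0, 0, 0.005, 0, 0, 0],
  [0, 0, 0, 0, 0, 0, 0],
  [0, 0, 0, 0, 0, 0, 0],
], force=40)

```text
time_s: 5.15
ee_pos: [0.5786, -0.0012, 0.0059]
eef_rot: [3.141, -0.001, 0.345]
force: [1.4, -0.2, 0.1]
grip_width: 0.0105
grip_force: 40.0
```

servo_tool([
  [30, 0, 0, 0, 0, 0, 0],
  [30, 0, 0, 0, 0, 0, 0],
  [30, 0, 0, 0.003, 0, 0, 0],
  [30, 0, 0, 0, 0, 0, 0],
  [30, 0, 0, 0, 0, 0, 0],
  [0, 0, 0, 0, 0, 0, 0],
  [0, 0, 0, 0, 0, 0, 0],
  [0, 0, 0, 0, 0, 0, 0],
], force=40)

```text
time_s: 6.15
ee_pos: [0.5784, -0.0012, 0.0025]
eef_rot: [3.142, -0.0, 0.345]
force: [0.7, 0.7, -0.2]
grip_width: 0.0125
grip_force: 40.0
```

servo_tool([
  [0, 0, 0, -0.015, 0, 0, 0],
  [0, 0, 0, -0.025, 0, 0, 0],
  [0, 0, 0, -0.03, 0, 0, 0],
  [0, 0, 0, -0.03, 0, 0, 0],
  [0, 0, 0, 0, 0, 0, 0.12],
  [0, 0, 0, 0, 0, 0, 0.12],
  [0, 0, 0, 0, 0, 0, 0.11],
  [0, 0, -0.02, 0, 0, 0, 0],
], force=40)

```text
time_s: 7.15
ee_pos: [0.5786, 0.0186, 0.1034]
eef_rot: [3.142, -0.001, -0.007]
force: [-0.3, -0.8, -0.5]
grip_width: 0.012
grip_force: 40.0
```

servo_tool([
  [0, 0.006, -0.035, 0, 0, 0, 0],
  [0, 0.006, -0.035, 0, 0, 0, 0],
  [0, 0.006, -0.035, 0, 0, 0, 0],
  [0, 0.006, -0.035, 0, 0, 0, 0],
  [0, 0.006, -0.03, 0, 0, 0, 0],
  [0, 0, 0, 0, 0, 0, 0],
  [0, 0, 0, 0, 0, 0, 0],
  [0, 0, 0, 0, 0, 0, 0],
], force=40)

```text
time_s: 8.15
ee_pos: [0.6093, 0.188, 0.1027]
eef_rot: [3.142, -0.0, -0.005]
force: [-0.0, 1.0, -0.3]
grip_width: 0.0122
grip_force: 40.0
```

Run:
```python
from h import *
step([.608,.189,.107],-.005)
snap('side','s2');snap('top','t2')
a=cv2.resize(load('s2')['pixels'][180:260,160:280,::-1],None,fx=5,fy=5,interpolation=2)
b=cv2.resize(load('t2')['pixels'][130:240,190:270,::-1],None,fx=400/110,fy=400/110,interpolation=2)
b=np.vstack([b,]) ; im=np.zeros((400,600+b.shape[1],3),np.uint8)
im[:,:600]=a; im[:b.shape[0],600:]=b; im=cv2.resize(im,(800,int(400*800/im.shape[1]))); print(im.shape,800/(600+b.shape[1]))
cv2.imwrite('pics/p2.png',im)
```

```text
t 8.15 turn_z -0.0 shift [-0.0013 -0.001  -0.0043] F [-0.   1.  -0.3] w 0.0122
(359, 800, 3) 0.8978675645342312
```

View pics/p2.png

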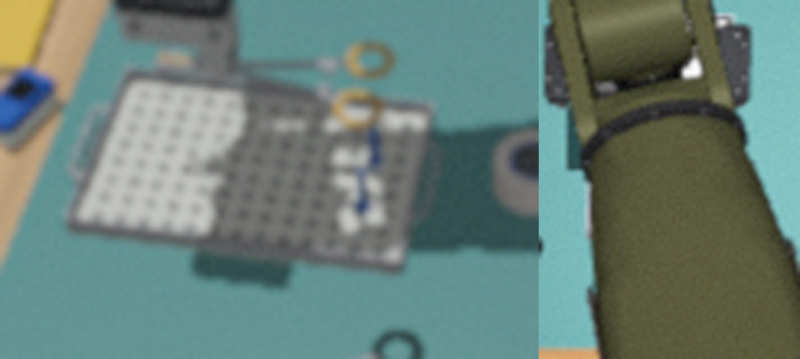

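```bash
cat >> h.py <<'E'
def sidechk(tag,pts,k=.89787*5,u0=160,v0=180):
    c=load(tag); return [np.round(atz(c,u0+(x+.5)/k-.5,v0+(y+.5)/k-.5,z),4)[:2] for x,y,z in pts]
E
python3 - <<'E'
from h import *
print(sidechk('s2',[(370,60,.103),(357,107,.103),(376,134,.044),(364,174,.044),(372,165,.004),(361,209,.004)]))
c=load('s2')
for p in([.5078,.212,.044],[.5078,.167,.044],[.509,.212,.103],[.509,.166,.103]):
  u,v=proj(c,p); print((u-160)*4.489,(v-180)*4.489)
E
```

```text
[array([0.5079, 0.1672]), array([0.509 , 0.2118]), array([0.5024, 0.1805]), array([0.5044, 0.2182]), array([0.5068, 0.1746]), array([0.5076, 0.2162])]
358.87484487674493 164.9327282829544
369.7208277174209 117.45477361294876
355.2606467669918 105.41846681445037
366.8687533473741 56.81417155523274
```

Run:
```python
from h import *
for t in('side0','top0'):
    c=load(t); im=c['pixels'].astype(int); m=((im[...,2]-im[...,0]>35)&(im[...,2]-im[...,1]>25)).astype(np.uint8)
    n,l,s,ce=cv2.connectedComponentsWithStats(m)
    for i in range(1,n):
        u,v=ce[i]; p=atz(c,u,v,.024)
        if .45<p[0]<.56 and .13<p[1]<.25: print(t,s[i],p, 'top', atz(c,u,s[i][1]+1,.044))
```

```text
side0 [242 215   2   1   2] [0.50445011 0.18625313 0.024     ] top [0.5005364  0.20783075 0.044     ]
side0 [240 225   1   2   2] [0.50493956 0.23001637 0.024     ] top [0.50136163 0.24842768 0.044     ]
top0 [219 191   3   4  10] [0.50769081 0.21315448 0.024     ] top [0.5063719 0.2115845 0.044    ]
top0 [232 191   4   3  10] [0.5082797  0.16823929 0.024     ] top [0.50629303 0.16736329 0.044     ]
```

servo_tool([
  [0, -0.001, -0.001, 0.015, 0, 0, 0],
  [0, 0, 0, 0.015, 0, 0, 0],
  [0, 0, 0, 0.015, 0, 0, 0],
  [0, 0, 0, 0.01, 0, 0, 0],
  [0, 0, 0, 0.01, 0, 0, 0],
  [0, 0, 0, 0.01, 0, 0, 0],
  [0, 0, 0, 0, 0, 0, 0],
  [0, 0, 0, 0, 0, 0, 0],
], force=40)

```text
time_s: 9.25
ee_pos: [0.6086, 0.1897, 0.0278]
eef_rot: [-3.141, -0.001, -0.005]
force: [-0.7, -0.1, -0.2]
grip_width: 0.012
grip_force: 40.0
```

Run:
```python
from h import *
step([.608,.190,.0065],-.005)
snap('side','s3');crop('s3',180,180,80,60,8,'p3')
```

```text
t 9.25 turn_z -0.0 shift [-0.0006 -0.0003  0.0213] F [-0.7 -0.1 -0.2] w 0.012
```

View pics/p3.png

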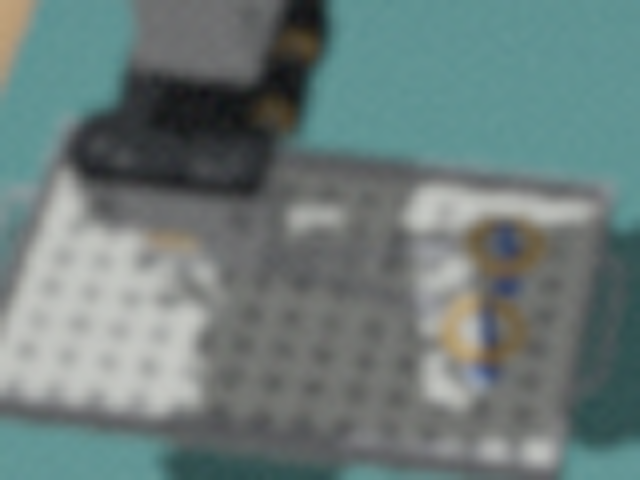

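Both rings are on the posts: the post tops show inside the gold rings at (505,240) and (488,330). I'll lower and release.

servo_tool([
  [0, 0, 0, 0.006, 0, 0, 0],
  [0, 0, 0, 0.006, 0, 0, 0],
  [0, 0, 0, 0.003, 0, 0, 0],
  [0, 0, 0, 0.002, 0, 0, 0],
  [0, 0, 0, 0.002, 0, 0, 0],
  [0, 0, 0, 0.001, 0, 0, 0],
  [0, 0, 0, 0, 0, 0, 0],
  [0, 0, 0, 0, 0, 0, 0],
], force=40)

```text
time_s: 10.3
ee_pos: [0.6084, 0.1897, 0.0076]
eef_rot: [-3.142, -0.0, -0.005]
force: [-0.9, 0.3, -0.1]
grip_width: 0.0121
grip_force: 40.0
```

servo_tool([
  [0, 0, 0, 0.0005, 0, 0, 0],
  [0, 0, 0, 0.0005, 0, 0, 0],
  [0, 0, 0, 0.0005, 0, 0, 0],
  [0, 0, 0, 0, 0, 0, 0],
  [30, 0, 0, 0, 0, 0, 0],
  [30, 0, 0, 0, 0, 0, 0],
  [30, 0, 0, -0.01, 0, 0, 0],
  [30, 0, 0, -0.03, 0, 0, 0],
])

```text
time_s: 11.3
ee_pos: [0.6076, 0.1895, 0.0456]
eef_rot: [3.141, 0.003, -0.005]
force: [-0.3, 0.1, 0.6]
grip_width: 0.0283
grip_force: 0.0
```

Run:
```python
from h import *
step([.580,-.386,.12],-.102)
```

```text
t 11.3 turn_z 0.097 shift [ 0.0311  0.5753 -0.0744] F [-0.3  0.1  0.6] w 0.0283
```

servo_tool([
  [30, 0, 0, -0.04, 0, 0, 0],
  [30, 0, 0, -0.035, 0, 0, 0.097],
  [50, 0.002, 0.042, 0, 0, 0, 0],
  [50, 0.002, 0.042, 0, 0, 0, 0],
  [50, 0.002, 0.042, 0, 0, 0, 0],
  [50, 0.002, 0.042, 0, 0, 0, 0],
  [50, 0.002, 0.042, 0, 0, 0, 0],
  [50, 0.002, 0.042, 0, 0, 0, 0],
])

```text
time_s: 12.3
ee_pos: [0.5945, -0.0636, 0.1218]
eef_rot: [3.142, -0.001, -0.102]
force: [0.0, 1.2, -0.9]
grip_width: 0.0471
grip_force: 0.0
```

servo_tool([
  [50, 0.002, 0.042, 0, 0, 0, 0],
  [50, 0.002, 0.042, 0, 0, 0, 0],
  [50, 0.002, 0.042, 0, 0, 0, 0],
  [50, 0.003, 0.042, 0, 0, 0, 0],
  [50, 0.003, 0.042, 0, 0, 0, 0],
  [50, 0.003, 0.042, 0, 0, 0, 0],
  [50, 0.003, 0.042, 0, 0, 0, 0],
  [50, 0.001, 0.028, 0, 0, 0, 0],
])

```text
time_s: 13.3
ee_pos: [0.5802, -0.3864, 0.1215]
eef_rot: [3.141, -0.0, -0.103]
force: [0.6, 0.1, -0.1]
grip_width: 0.0468
grip_force: 0.0
```

Run:
```python
from h import *
step([.580,-.386,.0025],-.102)
c=snap('side','s4');snap('top','t4');o=ctrl.get_obs()['ee_pos'];print(o, proj(c,[.58,-.386,0]))
crop('s4',155,180,110,82,7,'p4')
```

```text
t 13.3 turn_z -0.001 shift [-0.0003 -0.0004  0.119 ] F [ 0.6  0.1 -0.1] w 0.0468
[ 0.57981902 -0.38704432  0.12120375] (np.float64(247.13522134851218), np.float64(119.26643158125759))
```

View pics/p4.png

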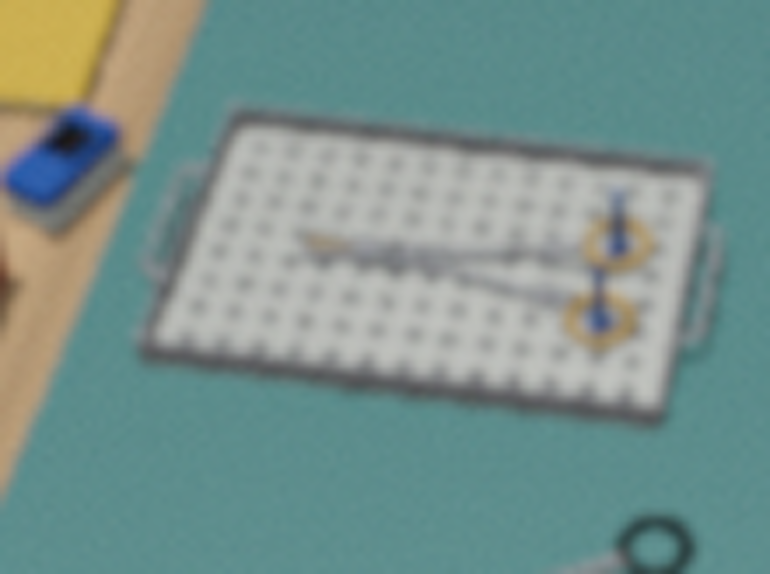

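The needle holder lies flat on the tray with both rings on the posts, at (617,240) and (600,318). Next I'll descend on the forceps.

servo_tool([
  [50, 0, 0, 0.03, 0, 0, 0],
  [50, 0, 0, 0.03, 0, 0, 0],
  [50, 0, 0, 0.025, 0, 0, 0],
  [50, 0, 0, 0.015, 0, 0, 0],
  [50, 0, 0, 0.01, 0, 0, 0],
  [50, 0, 0, 0.0075, 0, 0, 0],
  [50, 0, 0, 0, 0, 0, 0],
  [50, 0, 0, 0, 0, 0, 0],
], force=40)

```text
time_s: 14.4
ee_pos: [0.5809, -0.3847, 0.0041]
eef_rot: [3.141, -0.001, -0.102]
force: [0.2, -0.3, -0.1]
grip_width: 0.0471
grip_force: 0.0
```

servo_tool([
  [0, 0, 0, 0.001, 0, 0, 0],
  [0, 0, 0, 0, 0, 0, 0],
  [0, 0, 0, 0, 0, 0, 0],
  [0, 0, 0, 0, 0, 0, 0],
  [0, 0, 0, 0, 0, 0, 0],
  [0, 0, 0, 0, 0, 0, 0],
  [0, 0, 0, 0, 0, 0, 0],
  [0, 0, 0, 0, 0, 0, 0],
], force=40)

```text
time_s: 15.4
ee_pos: [0.5807, -0.3845, 0.0025]
eef_rot: [3.141, -0.0, -0.102]
force: [-1.0, -0.4, 1.6]
grip_width: 0.0121
grip_force: 39.9
```

Run:
```python
from h import *
step([.608,.190,.105],-.005)
```

```text
t 15.4 turn_z -0.097 shift [ 0.0245 -0.5747 -0.1025] F [-1.  -0.4  1.6] w 0.0121
```

servo_tool([
  [0, 0, 0, -0.02, 0, 0, 0],
  [0, 0, 0, -0.03, 0, 0, 0],
  [0, 0, 0, -0.03, 0, 0, 0],
  [0, 0, 0, -0.03, 0, 0, -0.097],
  [0, 0.001, -0.03, 0, 0, 0, 0],
  [0, 0.002, -0.04, 0, 0, 0, 0],
  [0, 0.002, -0.04, 0, 0, 0, 0],
  [0, 0.002, -0.04, 0, 0, 0, 0],
])

```text
time_s: 16.4
ee_pos: [0.5885, -0.2333, 0.114]
eef_rot: [3.141, -0.001, -0.005]
force: [0.2, 0.7, -1.3]
grip_width: 0.012
grip_force: 39.9
```

servo_tool([
  [0, 0.002, -0.04, 0, 0, 0, 0],
  [0, 0.002, -0.04, 0, 0, 0, 0],
  [0, 0.002, -0.04, 0, 0, 0, 0],
  [0, 0.002, -0.04, 0, 0, 0, 0],
  [0, 0.002, -0.04, 0, 0, 0, 0],
  [0, 0.002, -0.04, 0, 0, 0, 0],
  [0, 0.002, -0.04, 0, 0, 0, 0],
  [0, 0.002, -0.04, 0, 0, 0, 0],
])

```text
time_s: 17.4
ee_pos: [0.6063, 0.0867, 0.114]
eef_rot: [-3.141, -0.001, -0.005]
force: [-0.6, 0.1, -0.7]
grip_width: 0.0124
grip_force: 39.9
```

servo_tool([
  [0, 0.001, -0.04, 0, 0, 0, 0],
  [0, 0.001, -0.04, 0, 0, 0, 0],
  [0, 0, -0.025, 0, 0, 0, 0],
  [0, 0, 0, 0, 0, 0, 0],
  [0, 0, 0, 0, 0, 0, 0],
  [0, 0, 0, 0.02, 0, 0, 0],
  [0, 0, 0, 0.02, 0, 0, 0],
  [0, 0, 0, 0, 0, 0, 0],
])

```text
time_s: 18.4
ee_pos: [0.6075, 0.1897, 0.0697]
eef_rot: [3.141, 0.004, -0.006]
force: [-0.3, -0.1, -1.0]
grip_width: 0.0122
grip_force: 39.9
```

Run:
```python
from h import *
step([.608,.190,.0145],-.005)
snap('side','s5');crop('s5',180,165,80,60,8,'p5')
```

```text
t 18.4 turn_z -0.001 shift [ 0.0005 -0.0003  0.0552] F [-0.3 -0.1 -1. ] w 0.0122
```

View pics/p5.png

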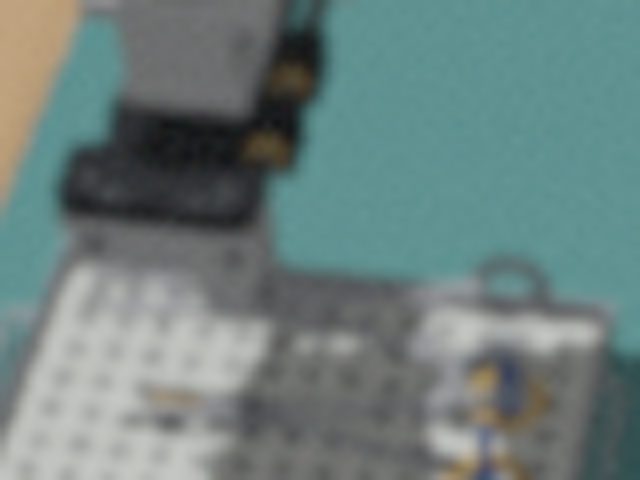

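Run:
```python
from h import *
c=load('s5')
print(atz(c,180+514.5/8-.5,165+288.5/8-.5,.07))
for p in([.508,.167,.07],[.508,.213,.07],[.508,.167,.044],[.508,.213,.044]):
  u,v=proj(c,p); print((u-180+.5)*8,(v-165+.5)*8)
```

```text
[0.50286193 0.16673076 0.07      ]
501.344772291151 287.5701312169824
481.19271073602727 374.2309470412688
502.3928357950174 333.2649053158491
482.6076320783354 419.8088241125997
```

Forceps ring is at about (514,288), some 3–4 mm behind the posts. I'll shift +3 mm in x and lower to just onto the post tops.

servo_tool([
  [0, 0.0035, 0, 0.005, 0, 0, 0],
  [0, 0, 0, 0.01, 0, 0, 0],
  [0, 0, 0, 0.01, 0, 0, 0],
  [0, 0, 0, 0.005, 0, 0, 0],
  [0, 0, 0, 0.005, 0, 0, 0],
  [0, 0, 0, 0, 0, 0, 0],
  [0, 0, 0, 0, 0, 0, 0],
  [0, 0, 0, 0, 0, 0, 0],
])

```text
time_s: 19.45
ee_pos: [0.6122, 0.1904, 0.0377]
eef_rot: [-3.141, -0.0, -0.005]
force: [0.3, -0.3, -0.4]
grip_width: 0.0122
grip_force: 39.9
```

Run:
```python
from h import *
step([.6115,.190,.0145],-.005)
snap('side','s6');crop('s6',200,180,60,45,10,'p6')
```

```text
t 19.45 turn_z -0.0 shift [-0.0007  0.0004  0.0232] F [ 0.3 -0.3 -0.4] w 0.0122
```

View pics/p6.png

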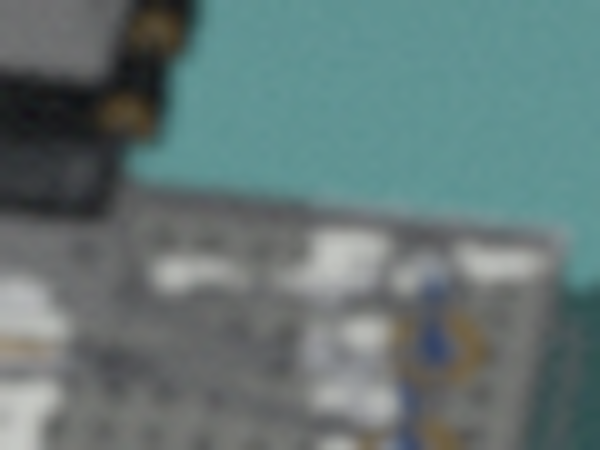

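The post top shows inside the steel ring at (432,268), so it is threaded.

servo_tool([
  [0, 0, 0, 0.007, 0, 0, 0],
  [0, 0, 0, 0.006, 0, 0, 0],
  [0, 0, 0, 0.005, 0, 0, 0],
  [0, 0, 0, 0.003, 0, 0, 0],
  [0, 0, 0, 0.0015, 0, 0, 0],
  [0, 0, 0, 0, 0, 0, 0],
  [0, 0, 0, 0, 0, 0, 0],
  [0, 0, 0, 0, 0, 0, 0],
])

```text
time_s: 20.5
ee_pos: [0.6122, 0.1904, 0.0151]
eef_rot: [-3.142, -0.0, -0.005]
force: [0.1, -0.3, 0.1]
grip_width: 0.0124
grip_force: 39.9
```

servo_tool([
  [0, 0, 0, 0.0005, 0, 0, 0],
  [0, 0, 0, 0, 0, 0, 0],
  [0, 0, 0, 0.0005, 0, 0, 0],
  [0, 0, 0, 0, 0, 0, 0],
  [0, 0, 0, 0, 0, 0, 0],
  [0, 0, 0, 0, 0, 0, 0],
  [0, 0, 0, 0, 0, 0, 0],
  [0, 0, 0, 0, 0, 0, 0],
])

```text
time_s: 21.5
ee_pos: [0.6121, 0.1903, 0.0139]
eef_rot: [-3.142, -0.0, -0.005]
force: [0.4, 1.1, -1.6]
grip_width: 0.0122
grip_force: 39.9
```

servo_tool([
  [0, 0, 0, 0.0005, 0, 0, 0],
  [0, 0, 0, 0, 0, 0, 0],
  [30, 0, 0, 0, 0, 0, 0],
  [30, 0, 0, 0, 0, 0, 0],
  [30, 0, 0, -0.01, 0, 0, 0],
  [30, 0, 0, -0.03, 0, 0, 0],
  [50, 0, 0, -0.04, 0, 0, 0],
  [50, 0, 0, -0.03, 0, 0, 0],
])

```text
time_s: 22.5
ee_pos: [0.6124, 0.1904, 0.1261]
eef_rot: [-3.141, -0.002, -0.005]
force: [-0.5, -0.4, 1.2]
grip_width: 0.0445
grip_force: 0.0
```

Run:
```python
from h import *
step([.556,.380,.0025],.281)
```

```text
t 22.5 turn_z -0.286 shift [-0.0017 -0.1978  0.1236] F [-0.5 -0.4  1.2] w 0.0445
```

servo_tool([
  [50, 0, 0, 0, 0, 0, -0.143],
  [50, 0, 0, 0, 0, 0, -0.143],
  [50, 0, -0.04, 0, 0, 0, 0],
  [50, 0, -0.04, 0, 0, 0, 0],
  [50, 0, -0.04, 0, 0, 0, 0],
  [50, -0.001, -0.04, 0, 0, 0, 0],
  [50, -0.001, -0.038, 0, 0, 0, 0],
  [50, 0, 0, 0, 0, 0, 0],
])

```text
time_s: 23.5
ee_pos: [0.5543, 0.3822, 0.124]
eef_rot: [-3.141, -0.0, 0.284]
force: [0.5, -1.2, -0.9]
grip_width: 0.047
grip_force: 0.0
```

servo_tool([
  [50, 0, 0, 0.03, 0, 0, 0],
  [50, 0, 0, 0.03, 0, 0, 0],
  [50, 0, 0, 0.03, 0, 0, 0],
  [50, 0, 0, 0.015, 0, 0, 0],
  [50, 0, 0, 0.01, 0, 0, 0],
  [50, 0, 0, 0.005, 0, 0, 0],
  [50, 0, 0, 0, 0, 0, 0],
  [50, 0, 0, 0, 0, 0, 0],
])

```text
time_s: 24.5
ee_pos: [0.5556, 0.3803, 0.0042]
eef_rot: [-3.141, -0.001, 0.281]
force: [-0.6, -1.4, -0.6]
grip_width: 0.0471
grip_force: 0.0
```

Run:
```python
from h import *
step([.556,.380,.0025],.281)
snap('side','s7');crop('s7',155,180,110,82,7,'p7')
```

```text
t 24.5 turn_z -0.0 shift [0.0003 0.0004 0.0017] F [-0.6 -1.4 -0.6] w 0.0471
```

View pics/p7.png

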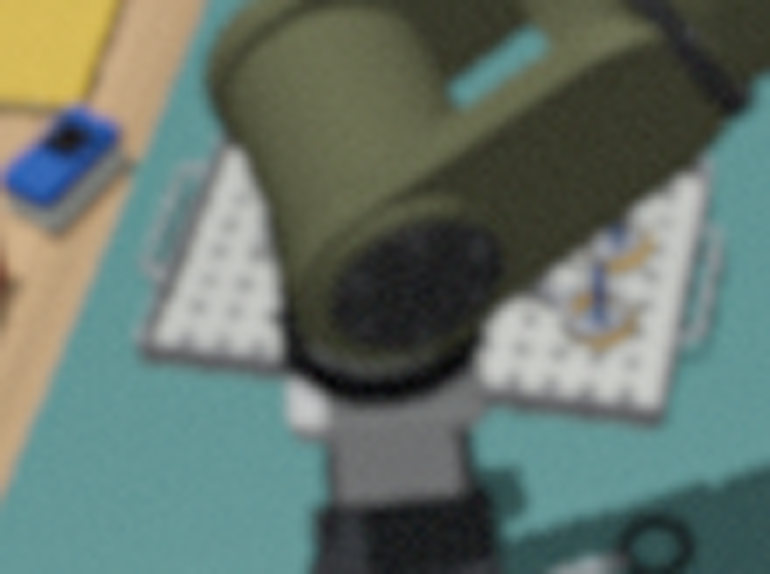

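The forceps ring lies on the gold ring with the post through both, near (600,310). Now I'll grip the scissors.

servo_tool([
  [50, 0, 0, 0.0015, 0, 0, 0],
  [0, 0, 0, 0, 0, 0, 0],
  [0, 0, 0, 0, 0, 0, 0],
  [0, 0, 0, 0, 0, 0, 0],
  [0, 0, 0, 0, 0, 0, 0],
  [0, 0, 0, 0, 0, 0, 0],
  [0, 0, 0, 0, 0, 0, 0],
  [0, 0, 0, 0, 0, 0, 0],
], force=40)

```text
time_s: 25.55
ee_pos: [0.5553, 0.38, 0.002]
eef_rot: [-3.142, -0.0, 0.281]
force: [-0.3, 0.3, 0.5]
grip_width: 0.0121
grip_force: 40.0
```

servo_tool([
  [0, 0, 0, -0.02, 0, 0, 0],
  [0, 0, 0, -0.03, 0, 0, 0],
  [0, 0, 0, -0.03, 0, 0, 0],
  [0, 0, 0, -0.03, 0, 0, 0],
  [0, 0, 0, 0, 0, 0, 0.143],
  [0, 0, 0, 0, 0, 0, 0.143],
  [0, 0, 0, 0, 0, 0, 0],
  [0, 0, 0, 0, 0, 0, 0],
])

```text
time_s: 26.55
ee_pos: [0.5554, 0.3801, 0.1126]
eef_rot: [-3.141, -0.001, -0.002]
force: [-0.2, -0.2, -0.7]
grip_width: 0.0119
grip_force: 40.0
```

Run:
```python
from h import *
step([.609,.190,.095],-.005)
```

```text
t 26.55 turn_z 0.003 shift [0.0546 0.1898 0.0176] F [-0.2 -0.2 -0.7] w 0.0119
```

servo_tool([
  [0, 0.011, 0.037, 0, 0, 0, 0.003],
  [0, 0.011, 0.038, 0, 0, 0, 0],
  [0, 0.011, 0.038, 0, 0, 0, 0],
  [0, 0.011, 0.038, 0.005, 0, 0, 0],
  [0, 0.011, 0.038, 0.01, 0, 0, 0],
  [0, 0, 0, 0.02, 0, 0, 0],
  [0, 0, 0, 0, 0, 0, 0],
  [0, 0, 0, 0, 0, 0, 0],
])

```text
time_s: 27.55
ee_pos: [0.6088, 0.1917, 0.0774]
eef_rot: [-3.141, -0.0, -0.006]
force: [-0.5, 0.6, -0.5]
grip_width: 0.0124
grip_force: 40.0
```

Run:
```python
from h import *
step([.609,.190,.0195],-.005)
snap('side','s8');crop('s8',200,165,60,60,10,'p8')
c=load('s8')
for p in([.508,.167,.077],[.508,.213,.077],[.508,.167,.044],[.508,.213,.044]):
  u,v=proj(c,p); print((u-200+.5)*10,(v-165+.5)*10)
```

```text
t 27.55 turn_z -0.001 shift [0.0002 0.0017 0.0579] F [-0.5  0.6 -0.5] w 0.0124
426.32083809936887 343.76138834407357
401.0044068538633 452.11799147587044
427.99104474377174 416.58113164481136
403.2595400979193 524.7610301407497
```

View pics/p8.png

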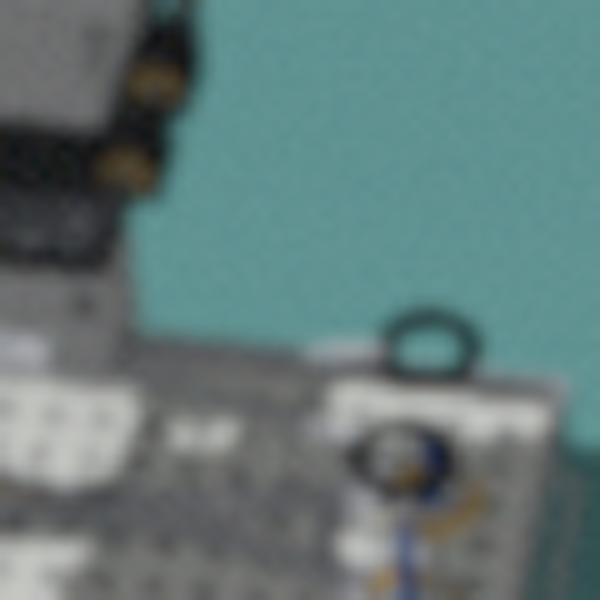

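The black rings at (430,345) and (403,460) line up with the posts to within about 3 mm. I'll lower.

servo_tool([
  [0, 0, 0.0015, 0.005, 0, 0, 0],
  [0, 0, 0, 0.01, 0, 0, 0],
  [0, 0, 0, 0.01, 0, 0, 0],
  [0, 0, 0, 0.007, 0, 0, 0],
  [0, 0, 0, 0.005, 0, 0, 0],
  [0, 0, 0, 0, 0, 0, 0],
  [0, 0, 0, 0, 0, 0, 0],
  [0, 0, 0, 0, 0, 0, 0],
])

```text
time_s: 28.6
ee_pos: [0.609, 0.1891, 0.0403]
eef_rot: [-3.141, -0.001, -0.008]
force: [-1.1, 0.5, -0.9]
grip_width: 0.0122
grip_force: 40.0
```

Run:
```python
from h import *
step([.609,.190,.0195],-.005)
snap('side','s9');crop('s9',200,165,60,60,10,'p9')
```

```text
t 28.6 turn_z -0.003 shift [-0.     -0.0009  0.0208] F [-1.1  0.5 -0.9] w 0.0122
```

View pics/p9.png

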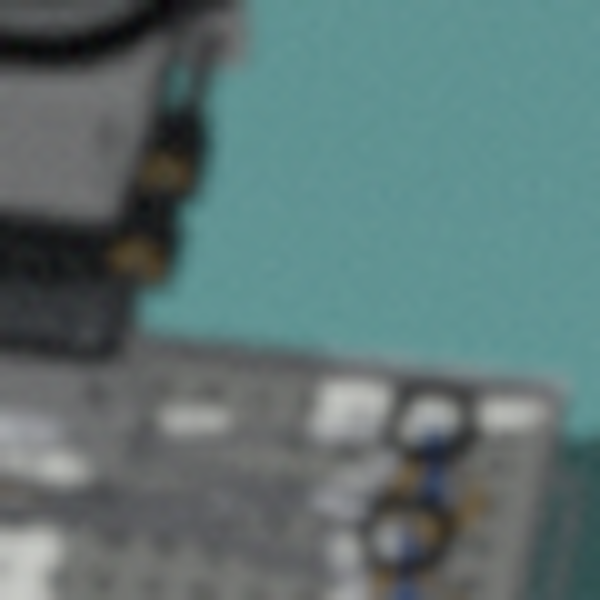

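Both post tips show inside the black rings at (432,437) and (407,545), so it is threaded.

servo_tool([
  [0, 0, -0.001, 0.006, 0, 0, 0],
  [0, 0, 0, 0.005, 0, 0, 0],
  [0, 0, 0, 0.004, 0, 0, 0],
  [0, 0, 0, 0.003, 0, 0, 0],
  [0, 0, 0, 0.001, 0, 0, 0],
  [0, 0, 0, 0, 0, 0, 0],
  [0, 0, 0, 0, 0, 0, 0],
  [0, 0, 0, 0, 0, 0, 0],
])

```text
time_s: 29.65
ee_pos: [0.609, 0.1901, 0.0211]
eef_rot: [-3.142, -0.0, -0.008]
force: [0.5, 0.4, -0.8]
grip_width: 0.0122
grip_force: 40.0
```

servo_tool([
  [0, 0, 0, 0.0005, 0, 0, 0],
  [0, 0, 0, 0, 0, 0, 0],
  [0, 0, 0, 0.0005, 0, 0, 0],
  [0, 0, 0, 0, 0, 0, 0],
  [0, 0, 0, 0, 0, 0, 0],
  [0, 0, 0, 0, 0, 0, 0],
  [0, 0, 0, 0, 0, 0, 0],
  [0, 0, 0, 0, 0, 0, 0],
])

```text
time_s: 30.65
ee_pos: [0.6089, 0.1901, 0.02]
eef_rot: [-3.142, -0.0, -0.008]
force: [0.8, 0.6, -0.2]
grip_width: 0.0123
grip_force: 40.0
```

servo_tool([
  [0, 0, 0, 0.0005, 0, 0, 0],
  [0, 0, 0, 0, 0, 0, 0],
  [0, 0, 0, 0.0005, 0, 0, 0],
  [0, 0, 0, 0, 0, 0, 0],
  [0, 0, 0, 0, 0, 0, 0],
  [0, 0, 0, 0, 0, 0, 0],
  [0, 0, 0, 0, 0, 0, 0],
  [0, 0, 0, 0, 0, 0, 0],
])

```text
time_s: 31.65
ee_pos: [0.6091, 0.1902, 0.0198]
eef_rot: [-3.141, -0.001, -0.008]
force: [-3.8, -0.8, 9.5]
grip_width: 0.012
grip_force: 40.0
```

Contact. I'll ease back and release.

servo_tool([
  [0, 0, 0, -0.0007, 0, 0, 0],
  [0, 0, 0, 0, 0, 0, 0],
  [30, 0, 0, 0, 0, 0, 0],
  [30, 0, 0, 0, 0, 0, 0],
  [30, 0, 0, -0.01, 0, 0, 0],
  [30, 0, 0, -0.03, 0, 0, 0],
  [50, 0, 0, -0.04, 0, 0, 0],
  [50, 0, 0, -0.03, 0, 0, 0],
])

```text
time_s: 32.65
ee_pos: [0.6092, 0.1902, 0.1321]
eef_rot: [-3.141, -0.002, -0.008]
force: [-0.4, 1.1, -0.6]
grip_width: 0.0446
grip_force: 0.0
```

Run:
```python
from h import *
import numpy as np
c=load('top0')
# dish: floor midline from depth: print wall-to-wall profile in y at x near the middle
z=c['z_map']; v,u=np.mgrid[150:206,312:362]
K=c['mtx']; d=np.stack([(u-K[0,2])/K[0,0],-(v-K[1,2])/K[1,1],-np.ones(u.shape)],-1)*z[150:206,312:362,None]
p=d@c['pose'][:3,:3].T+c['pose'][:3,3]; p=p.reshape(-1,3)
for x in(.56,.58,.6,.62,.64):
    q=p[(abs(p[:,0]-x)<.006)]; w=q[q[:,2]>.03]; print(x,np.round(np.sort(w[:,1]),3)[[0,-1]] if len(w) else None)
print(np.median(p[:,2]))
step([.398,-.184,.12],-.01); step([.398,-.184,.12],.11)
```

```text
0.56 [-0.226 -0.115]
0.58 [-0.23  -0.129]
0.6 [-0.233 -0.136]
0.62 [-0.233 -0.139]
0.64 [-0.234 -0.14 ]
0.0007204428471950797
t 32.65 turn_z 0.002 shift [-0.2074  0.3763  0.0121] F [-0.4  1.1 -0.6] w 0.0446
t 32.65 turn_z -0.118 shift [-0.251   0.3488  0.0121] F [-0.4  1.1 -0.6] w 0.0446
```

servo_tool([
  [85, 0, 0, 0, 0, 0, -0.174],
  [85, 0, 0, 0, 0, 0, -0.174],
  [85, 0, 0, 0, 0, 0, -0.174],
  [85, 0, 0, 0, 0, 0, -0.174],
  [85, 0, 0, 0, 0, 0, -0.174],
  [85, 0, 0, 0, 0, 0, -0.174],
  [85, 0, 0, 0, 0, 0, -0.174],
  [85, 0, 0, 0, 0, 0, -0.174],
])

```text
time_s: 33.65
ee_pos: [0.6089, 0.1901, 0.1303]
eef_rot: [3.141, -0.0, 1.39]
force: [-0.4, 0.0, 0.4]
grip_width: 0.0794
grip_force: 0.0
```

Run:
```python
from h import *
step([.398,-.185,.12],1.384)
```

```text
t 33.65 turn_z 0.006 shift [-0.4078 -0.1376  0.0103] F [-0.4  0.   0.4] w 0.0794
```

servo_tool([
  [85, -0.041, -0.014, 0, 0, 0, 0.006],
  [85, -0.041, -0.014, 0, 0, 0, 0],
  [85, -0.041, -0.014, 0, 0, 0, 0],
  [85, -0.041, -0.014, 0, 0, 0, 0],
  [85, -0.041, -0.014, 0, 0, 0, 0],
  [85, -0.041, -0.014, 0, 0, 0, 0],
  [85, -0.041, -0.014, 0, 0, 0, 0],
  [85, -0.041, -0.014, 0, 0, 0, 0],
])

```text
time_s: 34.65
ee_pos: [0.4356, -0.1116, 0.1304]
eef_rot: [3.141, 0.0, 1.378]
force: [1.2, -0.7, 0.5]
grip_width: 0.0797
grip_force: 0.0
```

servo_tool([
  [85, -0.041, -0.014, 0, 0, 0, 0],
  [85, -0.039, -0.012, 0, 0, 0, 0],
  [85, 0, 0, 0.01, 0, 0, 0],
  [85, 0, 0, 0, 0, 0, 0],
  [85, 0, 0, 0.02, 0, 0, 0],
  [85, 0, 0, 0.02, 0, 0, 0],
  [85, 0, 0, 0, 0, 0, 0],
  [85, 0, 0, 0, 0, 0, 0],
])

```text
time_s: 35.65
ee_pos: [0.396, -0.1837, 0.0804]
eef_rot: [3.141, 0.0, 1.379]
force: [-0.9, 0.3, 0.3]
grip_width: 0.0799
grip_force: 0.0
```

Run:
```python
from h import *
step([.398,-.185,.006],1.384)
snap('side','s10'); 
a=load('s10')['pixels'][:,:,::-1]
A=cv2.resize(a[180:240,170:260],None,fx=6,fy=6,interpolation=2); B=cv2.resize(a[105:165,225:291],None,fx=6,fy=6,interpolation=2)
cv2.imwrite('pics/p10.png',np.vstack([A[:,:396],B])[:600] if 0 else np.hstack([A[:,:400],B]))
```

```text
t 35.65 turn_z -0.005 shift [-0.0009  0.0022  0.0744] F [-0.9  0.3  0.3] w 0.0799
```

View pics/p10.png

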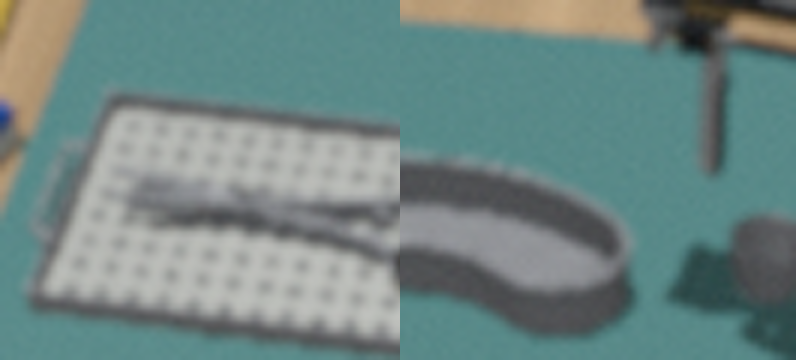

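The pile looks fine, and the left finger hangs between the dish and the pot with clearance. Next I'll descend and grip.

servo_tool([
  [85, -0.001, 0.002, 0.02, 0, 0, -0.005],
  [85, 0, 0, 0.02, 0, 0, 0],
  [85, 0, 0, 0.015, 0, 0, 0],
  [85, 0, 0, 0.012, 0, 0, 0],
  [85, 0, 0, 0.007, 0, 0, 0],
  [85, 0, 0, 0, 0, 0, 0],
  [85, 0, 0, 0, 0, 0, 0],
  [45, 0, 0, 0, 0, 0, 0],
], force=20)

```text
time_s: 36.7
ee_pos: [0.3974, -0.1854, 0.006]
eef_rot: [3.141, 0.0, 1.383]
force: [0.2, -0.2, -0.2]
grip_width: 0.073
grip_force: 0.0
```

servo_tool([
  [45, 0, 0, 0, 0, 0, 0],
  [45, 0, 0, 0, 0, 0, 0],
  [45, 0, 0, 0, 0, 0, 0],
  [45, 0, 0, 0, 0, 0, 0],
  [45, 0, 0, 0, 0, 0, 0],
  [45, 0, 0, 0, 0, 0, 0],
  [45, 0, 0, 0, 0, 0, 0],
  [45, 0, 0, 0, 0, 0, 0],
], force=20)

```text
time_s: 37.7
ee_pos: [0.3973, -0.1854, 0.0057]
eef_rot: [3.141, 0.0, 1.383]
force: [-0.0, 0.9, 5.6]
grip_width: 0.0533
grip_force: 20.0
```

Run:
```python
from h import *
step([.598,-.185,.106],1.384)
```

```text
t 37.7 turn_z -0.001 shift [ 0.0377  0.1971 -0.1003] F [-0.   0.9  5.6] w 0.0533
```

servo_tool([
  [45, 0, 0, -0.02, 0, 0, 0],
  [45, 0, 0, -0.03, 0, 0, 0],
  [45, 0, 0, -0.03, 0, 0, 0],
  [45, 0.007, 0.039, 0, 0, 0, 0],
  [45, 0.007, 0.039, 0, 0, 0, 0],
  [45, 0.007, 0.039, 0, 0, 0, 0],
  [45, 0.008, 0.039, 0, 0, 0, 0],
  [45, 0.008, 0.041, 0, 0, 0, 0],
], force=20)

```text
time_s: 38.7
ee_pos: [0.5985, -0.1856, 0.085]
eef_rot: [-3.14, -0.0, 1.383]
force: [0.5, -0.6, -1.1]
grip_width: 0.0536
grip_force: 20.0
```

Run:
```python
from h import *
step([.598,-.185,.009],1.384)
c=snap('side','s11'); crop('s11',190,100,120,90,6,'p11')
```

```text
t 38.7 turn_z -0.001 shift [ 0.0005 -0.0006  0.076 ] F [ 0.5 -0.6 -1.1] w 0.0536
```

View pics/p11.png

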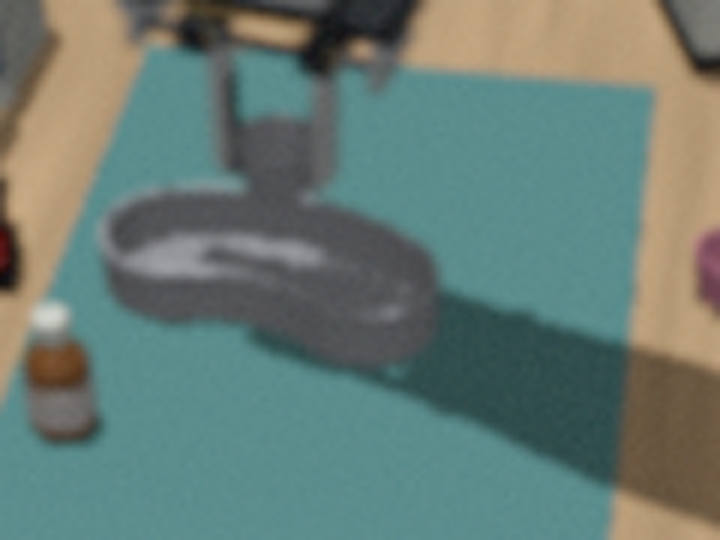

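The pot (280,160 in the crop) is level above the middle of the dish. I'll lower it.

servo_tool([
  [45, 0, 0, 0.015, 0, 0, 0],
  [45, 0, 0, 0.015, 0, 0, 0],
  [45, 0, 0, 0.015, 0, 0, 0],
  [45, 0, 0, 0.013, 0, 0, 0],
  [45, 0, 0, 0.009, 0, 0, 0],
  [45, 0, 0, 0.005, 0, 0, 0],
  [45, 0, 0, 0.002, 0, 0, 0],
  [45, 0, 0, 0, 0, 0, 0],
], force=20)

```text
time_s: 39.75
ee_pos: [0.5978, -0.1858, 0.0119]
eef_rot: [3.141, 0.0, 1.383]
force: [-0.1, -0.2, -0.9]
grip_width: 0.0532
grip_force: 20.0
```

servo_tool([
  [45, 0, 0, 0.001, 0, 0, 0],
  [45, 0, 0, 0, 0, 0, 0],
  [45, 0, 0, 0.0005, 0, 0, 0],
  [45, 0, 0, 0, 0, 0, 0],
  [45, 0, 0, 0, 0, 0, 0],
  [45, 0, 0, 0, 0, 0, 0],
  [45, 0, 0, 0, 0, 0, 0],
  [45, 0, 0, 0, 0, 0, 0],
], force=20)

```text
time_s: 40.75
ee_pos: [0.5976, -0.1858, 0.0101]
eef_rot: [3.142, -0.0, 1.383]
force: [-0.7, 0.7, -0.2]
grip_width: 0.0536
grip_force: 20.0
```

servo_tool([
  [45, 0, 0, 0.0005, 0, 0, 0],
  [45, 0, 0, 0, 0, 0, 0],
  [45, 0, 0, 0.0005, 0, 0, 0],
  [45, 0, 0, 0, 0, 0, 0],
  [45, 0, 0, 0.0004, 0, 0, 0],
  [45, 0, 0, 0, 0, 0, 0],
  [45, 0, 0, 0, 0, 0, 0],
  [45, 0, 0, 0, 0, 0, 0],
], force=20)

```text
time_s: 41.75
ee_pos: [0.5977, -0.1858, 0.0089]
eef_rot: [3.141, 0.0, 1.383]
force: [-1.4, 1.5, 2.1]
grip_width: 0.0533
grip_force: 20.0
```

servo_tool([
  [45, 0, 0, 0.0003, 0, 0, 0],
  [45, 0, 0, 0, 0, 0, 0],
  [72, 0, 0, 0, 0, 0, 0],
  [72, 0, 0, 0, 0, 0, 0],
  [72, 0, 0, 0, 0, 0, 0],
  [72, 0, 0, -0.015, 0, 0, 0],
  [72, 0, 0, -0.03, 0, 0, 0],
  [72, 0, 0, -0.03, 0, 0, 0],
])

```text
time_s: 42.75
ee_pos: [0.5977, -0.1859, 0.0854]
eef_rot: [3.141, 0.0, 1.383]
force: [0.1, -0.1, 0.0]
grip_width: 0.0676
grip_force: 0.0
```

servo_tool([
  [72, 0, 0, -0.04, 0, 0, 0],
  [72, -0.02, -0.03, -0.02, 0, 0, 0],
  [72, -0.02, -0.03, 0, 0, 0, 0],
  [72, -0.02, -0.03, 0, 0, 0, 0],
  [72, -0.02, -0.03, 0, 0, 0, 0],
  [72, -0.02, -0.03, 0, 0, 0, 0],
  [72, 0, 0, 0, 0, 0, 0],
  [72, 0, 0, 0, 0, 0, 0],
])

```text
time_s: 43.75
ee_pos: [0.4322, -0.256, 0.1443]
eef_rot: [3.14, 0.0, 1.383]
force: [0.6, 0.7, 0.3]
grip_width: 0.0682
grip_force: 0.0
```

Run:
```python
from h import *
snap('side','s12'); crop('s12',165,100,120,150,4,'p12')
```

```text
(no output)
```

View pics/p12.png

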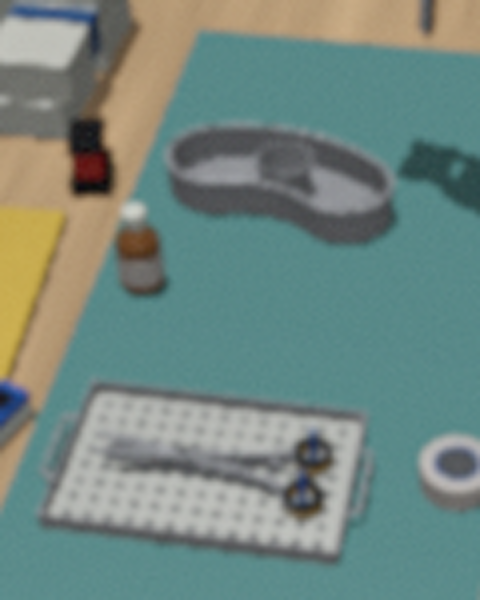

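The pot stands upright in the dish at (287,162). All three instruments are threaded on the posts, at (313,450) and (302,492). The bottle and tape have not moved.

```bash
python3 -c "
from h import *
print(ctrl.hand_in())"
```

```text
the job is handed in; nothing more can be done
None
```

The job is handed in at about 44 s: the needle holder, artery forceps and scissors are piled in that order with a ring on each post, the gallipot stands upright in the kidney dish, and the bottle and tape were left where they were.

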